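Open the two-leaf supply cupboard and stow the big tape roll

ROBOT

A 6-joint arm with a two-finger parallel gripper is mounted at the origin on a cart in front of the work surface, level with it; the furniture and walls round the work are solid. World frame = base frame: x ahead of the robot, y to its left, z up, the work surface at z = 0. Lengths are in m, angles in rad, forces in N, time in s.
With the tool pointing down it reaches from about 0.3 to 0.775 m from the base axis. Payload 14.6 kg.
Tool frame: the origin (TCP) lies between the finger pads; the fingertips stand ctrl.tip_extent ahead of it and the grasp point (between the pads) lies 3 mm ahead of it (ctrl.tip_extent is the distance from the TCP to the fingertips, in m); z points along the fingers, y is the line along which they close (so a half turn about z gives the same grasp; the last joint's range is limited). The gripper opens to 94 mm and grips with 3 to 60 N. Pads are 16 mm wide; open, the fingers measure 119 mm over their backs; the gripper's body (75 mm by 177 mm) begins 78 mm behind the grasp point.
Start: joints at [-1.37, 0.3, 1.521, -0, 1.321, -0.067], TCP at [0.146, -0.53, 0.227] pointing down, gripper open.
Joint ranges: [-3.03, 3.03], [-0.79, 2.21], [0.23, 2.52], [-1.04, 4.18], [0, 3.07], [-2.55, 2.55]. Speed limits (rad/s): [2.22, 2.22, 2.57, 3.14, 3.14, 3.14].

INTERFACE

Orientations are given as [roll, pitch, yaw] about the fixed x, y, z axes, in that order (R = Rz(yaw) Ry(pitch) Rx(roll)).
In Python, from station import ctrl, optics, ticket, get_obs gives the robot as it stands (ctrl), with the cameras (optics), the job (ticket) and the readings as plain functions.
- The arm moves only by the shell command python3 shift.py 'ROWS' [OPENING] [FORCE]. ROWS is a JSON list of rows, 1 to 10 of them, each written [[dx, dy, dz], [rx, ry, rz]]: dx, dy, dz in m, then a rotation vector rx, ry, rz in rad; each row shifts and turns the commanded pose from where the row before left it, along the tool's axes as they then stand; what a row does not reach is not made up. A row lasts 1/10 s, in which the tool goes at most 0.05 m and 0.15 rad, less where a joint would pass 70% of its speed; a pose out of reach is approached as far as the arm can. OPENING is the finger opening in m, set as the command begins (- or left out keeps the last). The fingers move at their own pace and stop on an object; FORCE is the grip in N (left out, the last holds). Time passes only in rows, so rows that do not move let the fingers close. It prints the time, the measured TCP pose, the force, the opening and the grip force at its end. Input that does not fit is refused with a message, and nothing moves.
- get_obs(): the state, without advancing time (a new reading comes with each control period).
- optics.camera(name): name is "scene" or "top"; returns a dict with "pixels" (384x512x3 uint8, blue, green, red), "fx", "fy", "cx", "cy" (pixels), "extrinsics" (4x4, takes a point from camera to world coordinates). Camera axes: x right, y up, looking along -z (the intrinsics and any distortion apply to the point x, -y, -z); pixel columns grow to the right and rows downward; lengths in m; the calibration is good to about 2 mm. A picture is of the moment at which its call begins. There is no depth.
- ticket.hand_in(): hands the job in; it is judged then, once.
The state is a dict: "time_s": time; "qpos": joint angles; "joint_vel": joint speeds; "tau": joint torques, N m; "ee_pos": TCP position; "eef_rot": TCP orientation; "force": force on the tool from outside, world axes, zero at the start; "moment": the same for the moment, N m; "grip_width": finger opening in m; "grip_force": force on a finger pad.
Only numpy, scipy, OpenCV 4.12 (cv2) and the standard library are available. Lean on these libraries where they do the work, as an engineer would, in place of code of your own. Each camera call takes 0.05 s, during which the arm holds its last target. There are 200 camera calls.

TASK

The glue bottle stands in front of the low grey two-door supply cupboard: set it aside, upright, out of the way of the doors. Open the door that carries the cover strip wide, then push down the flush-bolt tab that this uncovers on the other door, and only then open that door wide as well. Finally put the big grey roll of tape flat inside, wholly behind the line of the doors, leave both doors standing wide open, and leave the other things on the table where they are.

Things in the scene. Friction and masses are not known exactly. Their poses are not given: they have to be found in the camera images.
- cupboard: Fixed low grey steel cupboard, 260 wide (y) x 180 deep (x) x 94 mm high, two doors in front. Origin on the table at the middle of the front edge of its side walls; x points into it, y to the left seen from the robot, z up. Closed doors fill x = -17 to -1 mm, z = 4 to 82; the active door is the right one (y < 0), the passive the left. The 10 mm roof has a lip over the doors, out to x = -13.
- cupboard_inside (a point): Point on the table in the middle of the inside, at (86, 0, 0) mm in the cupboard. There is no floor: a thing slides in on the table. Clear inside: x 0 to 172 mm, y -120 to 120, z 0 to 84. One door alone leaves about 120 mm of width, too little for the big roll.
- active_leaf (a joint): Angle of the right-hand (active) door: 0 closed, grows as its free edge swings out toward -x of the cupboard, up to 1.75; may start slightly ajar. No latch; light hinge friction, stays where left.
- passive_leaf (a joint): Angle of the left-hand (passive) door: 0 closed, grows as it swings out toward -x, up to 1.75. It is locked at 0 until the flush bolt is down. Light hinge friction, stays where left.
- flush_bolt (a joint): Travel of the passive door's flush bolt: 0 = shot up into the roof's lip (locked), 0.016 = fully down; free below the lip from about 0.010. Slides downward against about 2.5 N friction and stays.
- active_handle (a point): Mid-height of the active door's handle, a vertical D-shaped bar 8 mm thick: upright part from z = 22 to 76 mm above the table, 35 mm in front of the door's face, joined to the door at its top and bottom ends, 65 mm along the leaf from the hinge. Moves with the door.
- cover_strip (a point): Middle of the front of the steel cover strip fixed to the active door's free edge: a hollow box 40 wide, 30 mm proud of the face, 78 high. Closed, it covers y = -4 to 36 mm and x = -17 to -47 in the cupboard, laps the passive door and hides the bolt tab. Moves with the active door.
- active_hinge (a point): Foot of the active door's vertical hinge axis, at (-9, -130, 0) mm in the cupboard; the 129 mm leaf lies along +y of the cupboard when closed.
- passive_handle (a point): Mid-height of the passive door's handle: same bar as the active one, 65 mm from its hinge.
- passive_hinge (a point): Foot of the passive door's vertical hinge axis, at (-9, 130, 0) mm in the cupboard; the leaf lies along -y when closed.
- bolt_tab (a point): Top face of the flush bolt's thumb tab, 63 mm above the table when shot. The tab is a dark steel lug 16 mm wide (y) and 6 mm thick that stands 25 mm out from the passive door's face (x = -17 to -42 mm with that door closed), centred 18 mm to the left of the middle of the cupboard; this point is at x = -32 mm. Press it straight down 16 mm.
- big_roll: The large grey roll of duct tape, lying flat: 131 mm outside diameter, 48 mm high, round hole through it with at least 50 mm clear (wall about 36 mm thick, can be pinched from above). Origin at the centre of its underside, z up. 0.25 to 0.5 kg.
- glue_bottle: Blue-green glue bottle with a blue nozzle, standing: body 43 mm round up to 94 mm, nozzle to 128 mm. Origin at the centre of its base, z along the bottle. It starts in front of the doors, in the way. It stands with a slight natural lean of about 0.05 rad.
- moistener: Bystander: standing bottle with a white cap, 33 mm round, 95 mm high; origin at the centre of its base.
- glue_stick: Bystander: standing glue stick, 26 mm round, 96 mm high; origin at the centre of its base.
- small_roll: Bystander: the smaller brown roll of packing tape, 112 mm across, 48 mm high, lying flat; origin at the centre of its underside. Not the one to stow.

How it is judged:
On the way, in this order (a step that is already met when the one before it is completed fails the run):
1. the active (right) door is wide open, beyond 1.2 rad, while the bolt is still up (value of joint active_leaf above 1.2 rad and value of joint flush_bolt below 0.004 m), for 0.1 s.
2. the flush bolt is pushed down clear of the roof's lip (beyond 10 mm) while the passive door is still shut (value of joint flush_bolt above 0.01 m and value of joint passive_leaf below 0.15 rad), for 0.1 s.
3. the passive (left) door is wide open, beyond 1.2 rad (value of joint passive_leaf above 1.2 rad), for 0.1 s.
At the end, for the whole second after the job is handed in: Both doors open beyond 1.15 rad; the big roll flat on the table inside, at rest, its centre at least 64.5 mm behind the front edge of the side walls (so wholly behind the doors); the glue bottle upright on the table, at rest; bystanders within 30 mm of their starts (value of joint each of active_leaf, passive_leaf above 1.15 rad and x of big_roll in the frame of cupboard between 0.0645 and 0.12 m and y of big_roll in the frame of cupboard between -0.07 and 0.07 m and height (world z) of big_roll below 0.008 m and angle between big_roll's own z axis and vertical below 0.1 rad and linear speed of each of big_roll, glue_bottle below 0.02 m/s and angle between glue_bottle's own z axis and vertical below 0.15 rad and height (world z) of glue_bottle between -0.01 and 0.01 m); the robot touches nothing.
It fails at once if the glue bottle is knocked over (tilted beyond 0.6 rad) (angle between glue_bottle's own z axis and vertical above 0.6 rad).
It fails at once if a bystander is displaced by more than 30 mm (distance of any of moistener, glue_stick, small_roll from where it was at the start of the episode above 0.03 m).
It fails at once if the moistener or the glue stick is knocked over (angle between any of moistener, glue_stick's own z axis and vertical above 0.6 rad).
It also fails if it takes over 72 s, if anything falls off the work surface, if the arm or the gripper's body presses on something with over 40 N, if the wrist force passes 120 N, or if a joint passes its speed limit or range.

## Working session

There is one attempt and no reset: what is moved stays moved. The work goes in short steps, Python scripts to look and compute and a shell command to move; the robot and the scene stay as the last step left them, time stands still between calls to the robot, and variables do not carry over. Pictures are saved under pics/ and viewed, at most 10 in all, crops included, and the job is handed in when it is done.

```bash
ls; mkdir -p pics
python3 - <<'E'
from station import ctrl, optics, ticket, get_obs
import cv2,json,numpy as np
print(get_obs(), ctrl.tip_extent)
ims=[]
for n in("scene","top"):
    c=optics.camera(n); cv2.imwrite(f"pics/{n}0.png",c["pixels"]); print(n,c["fx"],c["fy"],c["cx"],c["cy"],np.round(c["extrinsics"],4).tolist(),[k for k in c])
E
```

```text
pics
shift.py
station.py
  5 shift.py
  3 station.py
  8 total
{'time_s': 0.0, 'qpos': array([-1.36964225e+00,  3.00450104e-01,  1.52159802e+00,  1.56079329e-05,
        1.32072146e+00, -6.65926385e-02]), 'joint_vel': array([-5.42465696e-04, -7.80376443e-04,  1.44175959e-03,  5.84312453e-04,
       -7.54071641e-05,  8.02033429e-04]), 'tau': array([-2.85621798e-03, -5.31816173e+01, -3.52744102e+01,  7.07436260e-02,
        2.43473402e-02, -5.43537840e-05]), 'ee_pos': array([ 0.14546223, -0.53015674,  0.22689067]), 'eef_rot': array([-3.14041933e+00, -9.34015268e-05,  2.67742787e-01]), 'force': array([-0.56323507, -0.15943795, -0.60379406]), 'moment': array([-0.02493871,  0.00720237,  0.0354174 ]), 'grip_force': 0.0, 'grip_width': 0.09414078881921234} 0.022
scene 462.6361038118585 462.6361038118585 250.39602623610438 185.57071869695548 [[-0.7637, 0.4113, -0.4975, -0.0853], [-0.6455, -0.4912, 0.5849, 0.8055], [-0.0038, 0.7679, 0.6406, 0.8857], [0.0, 0.0, 0.0, 1.0]] ['pixels', 'fx', 'fy', 'cx', 'cy', 'extrinsics']
top 480.4051954704141 480.4051954704141 254.1500994067369 198.6421128167283 [[0.0021, 0.9916, -0.1294, 0.3871], [-0.9999, 0.0038, 0.0129, 0.0498], [0.0133, 0.1293, 0.9915, 1.4842], [0.0, 0.0, 0.0, 1.0]] ['pixels', 'fx', 'fy', 'cx', 'cy', 'extrinsics']
```

View pics/scene0.png

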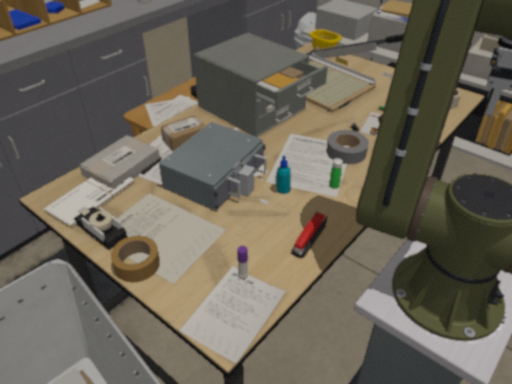

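View pics/top0.png

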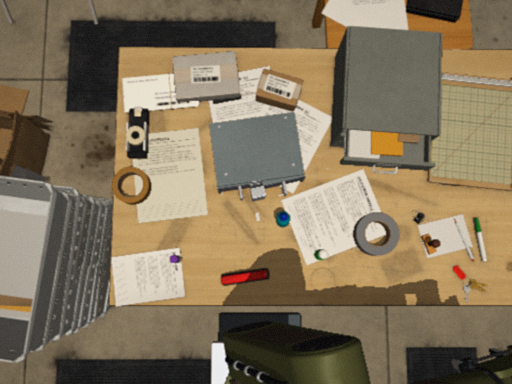

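```bash
cat > h.py <<'E'
import numpy as np,cv2
from station import ctrl, optics, ticket, get_obs
def cam(n): return optics.camera(n)
def ray(c,u,v):
    d=np.array([(u-c["cx"])/c["fx"],-(v-c["cy"])/c["fy"],-1.]); E=c["extrinsics"]
    d=E[:3,:3]@d; return E[:3,3],d/np.linalg.norm(d)
def onz(c,u,v,z):
    o,d=ray(c,u,v); return o+d*(z-o[2])/d[2]
def tri(c1,p1,c2,p2):
    (o1,d1),(o2,d2)=ray(c1,*p1),ray(c2,*p2)
    s=np.linalg.lstsq(np.c_[d1,-d2],o2-o1,rcond=None)[0]
    a,b=o1+s[0]*d1,o2+s[1]*d2; return (a+b)/2,np.linalg.norm(a-b)
def proj(c,P):
    E=c["extrinsics"]; p=E[:3,:3].T@(np.asarray(P)-E[:3,3])
    return np.array([c["cx"]-c["fx"]*p[0]/p[2],c["cy"]+c["fy"]*p[1]/p[2]])
E
python3 - <<'E'
import cv2,numpy as np
s=cv2.imread("pics/scene0.png");t=cv2.imread("pics/top0.png")
a=cv2.resize(t[105:235,200:330],(400,400),interpolation=cv2.INTER_CUBIC)
b=cv2.resize(s[110:240,155:285],(400,400),interpolation=cv2.INTER_CUBIC)
cv2.imwrite("pics/crop0.png",np.hstack([a,b]))
E
```

```text
(no output)
```

View pics/crop0.png

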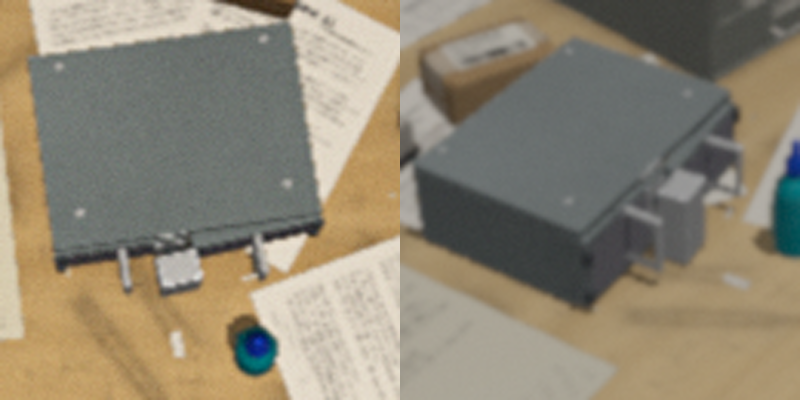

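```bash
cat > m.py <<'E'
from h import *
S,T=cam("scene"),cam("top")
k=130/400
tc=[(200+x*k,105+y*k) for x,y in [(30,58),(292,22),(320,218),(55,250)]]
sc=[(155+x*k,110+y*k) for x,y in [(15,165),(175,38),(335,100),(188,240)]]
for a,b in zip(tc,sc):
    P,e=tri(T,a,S,b); print("corner tri",np.round(P,4),"gap",round(e,4),"z94",np.round(onz(T,*a,.094),4))
C=np.array([onz(T,*a,.094)[:2] for a in tc])
print("sides",np.linalg.norm(C-np.roll(C,-1,0),axis=1))
def blob(c,mask,near,name):
    n,l,st,ce=cv2.connectedComponentsWithStats(mask.astype(np.uint8))
    i=min(range(1,n),key=lambda i:np.hypot(*(ce[i]-near))+(1e3 if st[i][4]<5 else 0))
    print(name,st[i],ce[i].round(1)); return (l==i),ce[i]
hs=lambda c:[x.astype(int) for x in cv2.split(cv2.cvtColor(c["pixels"],cv2.COLOR_BGR2HSV))]
Ht,Hs=hs(T),hs(S)
res={}
for n,f,a,b in [("nozzle",lambda h:(h[0]>108)&(h[0]<128)&(h[1]>150),(284,217),(284,160)),
  ("teal",lambda h:(h[0]>82)&(h[0]<107)&(h[1]>130),(283,218),(284,180)),
  ("purple",lambda h:(h[0]>125)&(h[0]<160)&(h[1]>80),(175,258),(242,254)),
  ("green",lambda h:(h[0]>50)&(h[0]<80)&(h[1]>90),(320,254),(336,175))]:
    m1,c1=blob(T,f(Ht),a,n+" top");m2,c2=blob(S,f(Hs),b,n+" scn")
    P,e=tri(T,c1,S,c2); print("  ",np.round(P,4),round(e,4))
E
cat > m2.py <<'E'
from m import *
for c,H,r,nm in[(T,Ht,(352,205,403,262),"T"),(S,Hs,(322,126,372,168),"S")]:
    x0,y0,x1,y1=r; 
    for row in range((y0+y1)//2-6,(y0+y1)//2+8,6):
        print(nm,row,[tuple(int(H[i][row,x]) for i in range(3)) for x in range(x0,x1,3)])
E
python3 m2.py
```

```text
corner tri [0.7962 0.1661 0.086 ] gap 0.0035 z94 [0.7925 0.1643 0.094 ]
corner tri [ 0.8345 -0.0891  0.0861] gap 0.0047 z94 [ 0.83   -0.0897  0.094 ]
corner tri [ 0.6409 -0.1155  0.0791] gap 0.0036 z94 [ 0.6367 -0.1148  0.094 ]
corner tri [0.6059 0.138  0.0802] gap 0.0025 z94 [0.6047 0.1379 0.094 ]
sides [0.25674834 0.19493028 0.25470207 0.18960154]
nozzle top [280 213   7   8  38] [283.3 216.6]
nozzle scn [281 158   6   9  37] [283.3 162.9]
   [ 0.518  -0.0515  0.0976] 0.0053
teal top [277 212  13  14 103] [282.4 219.3]
teal scn [277 166  13  27 296] [283.1 179.2]
   [ 0.5159 -0.0527  0.0383] 0.0064
purple top [170 255   9   8  53] [173.8 258.6]
purple scn [238 246   9  16 120] [242.2 253.8]
   [0.3965 0.2658 0.0758] 0.0052
green top [315 250   6  10  27] [317.  254.8]
green scn [330 168  11  20 173] [335.  177.5]
   [ 0.4077 -0.1576  0.0364] 0.0019
T 227 [(17, 29, 229), (60, 8, 32), (16, 32, 120), (23, 28, 120), (23, 26, 118), (17, 41, 198), (17, 30, 218), (19, 29, 217), (18, 32, 214), (17, 30, 222), (18, 30, 222), (16, 150, 51), (19, 97, 97), (17, 19, 118), (15, 26, 120), (15, 48,
[... 591 characters left out ...]
4, 106), (20, 7, 109), (15, 14, 107), (15, 87, 97), (16, 94, 92), (16, 95, 91), (15, 91, 84), (16, 96, 82), (16, 96, 77), (15, 103, 69), (17, 87, 73), (13, 21, 111), (15, 5, 109), (15, 26, 117), (19, 82, 161)]
S 147 [(18, 18, 174), (16, 17, 161), (0, 13, 61), (0, 7, 70), (8, 10, 104), (30, 10, 107), (18, 12, 109), (19, 23, 123), (16, 28, 136), (16, 46, 121), (14, 43, 101), (14, 26, 107), (18, 12, 108), (10, 7, 109), (15, 9, 109), (18, 50, 117), (19, 88, 160)]
S 153 [(18, 16, 164), (21, 15, 165), (15, 8, 63), (15, 9, 57), (0, 13, 59), (0, 9, 60), (30, 9, 60), (20, 11, 68), (0, 10, 80), (8, 13, 80), (15, 12, 86), (8, 13, 81), (0, 7, 78), (15, 7, 72), (10, 11, 71), (18, 85, 147), (19, 88, 156)]
```

```bash
cat > m3.py <<'E'
from m import *
# roof: largest bluish-grey area
h,s,v=Ht
print("roof px",[(int(h[y,x]),int(s[y,x]),int(v[y,x])) for x,y in[(230,150),(280,130),(290,170)]])
m=((h>85)&(h<125)&(s>15)&(s<90)&(v>60)&(v<140)).astype(np.uint8); m[:108]=0;m[200:]=0;m[:,:205]=0;m[:,312:]=0
m=cv2.morphologyEx(m,cv2.MORPH_OPEN,np.ones((5,5)))
c=max(cv2.findContours(m,0,2)[0],key=cv2.contourArea)
P=np.array([onz(T,u,v_,.094)[:2] for u,v_ in c[:,0]],np.float32)
r=cv2.minAreaRect(P); print(r,np.round(cv2.boxPoints(r),4).tolist())
k=130/400
for n,p,z in[("Rhandle",(263,276),.076),("Lhandle",(126,289),.076),("stripFL",(160,293),.082),("stripFR",(203,285),.082),("bottletip",(258,345),.12)]:
    print(n,np.round(onz(T,200+p[0]*k,105+p[1]*k,z),4))
for n,a,b in[("Rh",(263,276),(342,145)),("Lh",(126,289),(259,215)),("strFL",(160,293),(292,195)),("strFR",(203,285),(303,170))]:
    Q,e=tri(T,(200+a[0]*k,105+a[1]*k),S,(155+b[0]*k,110+b[1]*k)); print(n,Q.round(4),round(e,4))
# big roll: top ring
for c,H,rr,lo in[(T,Ht,(350,203,404,264),98),(S,Hs,(322,124,374,170),92)]:
    x0,y0,x1,y1=rr; q=((H[1]<60)&(H[2]>lo)&(H[2]<140)).astype(np.uint8); w=np.zeros_like(q); w[y0:y1,x0:x1]=q[y0:y1,x0:x1]
    w=cv2.morphologyEx(w,cv2.MORPH_OPEN,np.ones((3,3)))
    k2=max(cv2.findContours(w,0,2)[0],key=cv2.contourArea); e=cv2.fitEllipse(cv2.convexHull(k2)); print("roll",e)
    if c is T: e1=e; print(onz(T,*e[0],.048))
    else: print(tri(T,e1[0],S,e[0]))
E
python3 m3.py | sed -n '14,$p'
```

```text
[0.3964 0.2659 0.0758] 0.0051
green top [315 250   6  10  26] [317.  254.7]
green scn [330 168  11  20 173] [335.  177.5]
   [ 0.4079 -0.1574  0.0365] 0.0016
roof px [(66, 11, 118), (66, 12, 110), (80, 6, 118)]Traceback (most recent call last):
  File "m3.py", line 7, in <module>
    c=max(cv2.findContours(m,0,2)[0],key=cv2.contourArea)
ValueError: max() iterable argument is empty
```

```bash
sed -i 's/m=((h>85).*astype(np.uint8);/m=((s<45)\&(v>85)\&(v<150)).astype(np.uint8);/' m3.py; python3 m3.py | sed -n '18,$p'
```

```text
roof px [(81, 15, 120), (50, 14, 108), (75, 9, 115)]
((0.7111890316009521, 0.025195352733135223), (0.20618362724781036, 0.2559167444705963), 8.35696792602539) [[0.5906000137329102, 0.13680000603199005], [0.6277999877929688, -0.11640000343322754], [0.8317999839782715, -0.08640000224113464], [0.7946000099182129, 0.16680000722408295]]
Rhandle [ 0.583  -0.0613  0.076 ]
Lhandle [0.5699 0.0705 0.076 ]
stripFL [0.5654 0.0378 0.082 ]
stripFR [ 0.5733 -0.0033  0.082 ]
bottletip [ 0.5123 -0.0528  0.12  ]
Rh [ 0.5849 -0.059   0.0817] 0.0064
Lh [0.5724 0.073  0.0845] 0.0089
strFL [0.5659 0.039  0.0904] 0.0038
strFR [0.578  0.0011 0.0899] 0.0141
roll ((377.3110046386719, 233.41305541992188), (41.28519058227539, 42.99181365966797), 146.04791259765625)
[ 0.4708795  -0.33831256  0.048     ]
roll ((347.80755615234375, 140.90634155273438), (22.60567283630371, 41.477294921875), 97.0611801147461)
(array([ 0.47312713, -0.33896701,  0.04151997]), np.float64(0.004320431720756173))
```

```bash
cat > go.py <<'E'
import sys,numpy as np
from scipy.spatial.transform import Rotation as R
from station import ctrl, optics, ticket, get_obs
# usage: go.py [c] x y z yaw [tilt]   c = cupboard frame; prints delta in final tool axes, and rotvec in present ones
A=sys.argv[1:]; O=np.array([.634,.0138,0]);Y=.14
o=get_obs(); Rc=R.from_euler("xyz",o["eef_rot"])
if A:
    C=A[0]=="c"; v=[float(a) for a in A[C:]]; p=np.array(v[:3]); yaw=v[3]
    if C: p=O+R.from_euler("z",Y).apply(p); yaw+=Y
    Rt=R.from_euler("xyz",[np.pi,0,yaw])*R.from_euler("y",v[4] if len(v)>4 else 0)
    print("now-axes d",Rc.inv().apply(p-o["ee_pos"]).round(4),"target-axes d",Rt.inv().apply(p-o["ee_pos"]).round(4),"rot",(Rc.inv()*Rt).as_rotvec().round(3),"world",p.round(4))
c=R.from_euler("z",-Y).apply(o["ee_pos"]-O)
print("t",o["time_s"],"world",o["ee_pos"].round(4),"rpy",o["eef_rot"].round(3),"cup",c.round(4),"F",o["force"].round(1),"grip",round(o["grip_width"],4),o["grip_force"],"q",o["qpos"].round(2))
E
python3 shift.py '[[[0,0,0],[0,0,0.128]],[[0.03,-0.03,0],[0,0,0]],[[0.03,-0.03,0],[0,0,0]],[[0.03,-0.03,0],[0,0,0]],[[0.03,-0.03,0],[0,0,0]],[[0.03,-0.03,0],[0,0,0]],[[0.03,-0.03,0],[0,0,0]],[[0.03,-0.03,0],[0,0,0]],[[0.03,-0.03,0],[0,0,0]],[[0.03,-0.03,0],[0,0,0]]]'; python3 go.py .515 -.052 .2 .14
```

```text
time_s: 1.4
ee_pos: [0.376, -0.2239, 0.2277]
eef_rot: [3.141, -0.0, 0.14]
force: [0.1, -0.5, 0.7]
grip_width: 0.094
grip_force: 0.0
now-axes d [ 0.1615 -0.1508  0.0277] target-axes d [ 0.1616 -0.1508  0.0277] rot [ 0. -0. -0.] world [ 0.515 -0.052  0.2  ]
t 1.4 world [ 0.376  -0.2239  0.2277] rpy [ 3.141 -0.     0.14 ] cup [-0.2886 -0.1993  0.2277] F [ 0.1 -0.5  0.7] grip 0.094 0.0 q [-0.62  0.05  1.82  0.    1.28  0.81]
```

```bash
python3 shift.py '[[[0.03,-0.03,0],[0,0,0]],[[0.03,-0.03,0],[0,0,0]],[[0.03,-0.03,0],[0,0,0]],[[0.03,-0.03,0],[0,0,0]],[[0.03,-0.025,0],[0,0,0]],[[0.012,-0.006,0.02],[0,0,0]],[[0,0,0.03],[0,0,0]],[[0,0,0.04],[0,0,0]],[[0,0,0.04],[0,0,0]],[[0,0,0.03],[0,0,0]]]'; python3 go.py .515 -.052 .065 .14
python3 - <<'E'
from h import *
cv2.imwrite("pics/s1.png",cv2.resize(cam("scene")["pixels"][90:260,180:400],None,fx=3,fy=3))
E
```

```text
time_s: 2.4
ee_pos: [0.5139, -0.0531, 0.0652]
eef_rot: [-3.141, 0.002, 0.14]
force: [0.6, -0.2, -0.2]
grip_width: 0.0939
grip_force: 0.0
now-axes d [ 0.0012 -0.0009  0.0002] target-axes d [ 0.0012 -0.0009  0.0002] rot [-0.001  0.002 -0.   ] world [ 0.515 -0.052  0.065]
t 2.4 world [ 0.5139 -0.0531  0.0652] rpy [-3.141e+00  2.000e-03  1.400e-01] cup [-0.1283 -0.0495  0.0652] F [ 0.6 -0.2 -0.2] grip 0.0939 0.0 q [-0.17  0.43  1.76  0.    0.95  1.26]
```

View pics/s1.png

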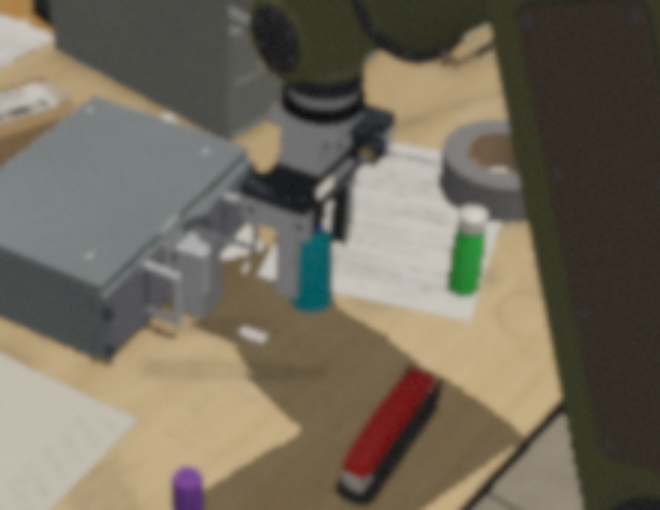

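```bash
python3 shift.py '[[[0.001,-0.001,0],[0,0,0]],[[0,0,0],[0,0,0]],[[0,0,0],[0,0,0]],[[0,0,0],[0,0,0]],[[0,0,0],[0,0,0]],[[0,0,0],[0,0,0]],[[0,0,0],[0,0,0]]]' 0.03 15; python3 go.py .57 -.27 .13 .14
python3 - <<'E'
from h import *
T=cam("top")
for z in(0,.1,.2): print(z,onz(T,385,171,z).round(3),onz(T,345,163,z).round(3))
S=cam("scene"); 
# drawer handle tri: scene picks
print(tri(T,(385,170),S,(318,78)),tri(T,(375,170),S,(268,108)))
E
```

```text
time_s: 3.15
ee_pos: [0.5156, -0.0522, 0.0676]
eef_rot: [3.141, -0.0, 0.14]
force: [1.1, 0.8, -0.7]
grip_width: 0.0429
grip_force: 14.7
now-axes d [ 0.0236  0.2232 -0.0623] target-axes d [ 0.0235  0.2232 -0.0624] rot [ 0. -0. -0.] world [ 0.57 -0.27  0.13]
t 3.15 world [ 0.5156 -0.0522  0.0676] rpy [ 3.141 -0.     0.14 ] cup [-0.1265 -0.0489  0.0676] F [ 1.1  0.8 -0.7] grip 0.0429 14.708788171992637 q [-0.17  0.42  1.76 -0.    0.96  1.26]
0 [ 0.67  -0.382  0.   ] [ 0.695 -0.256  0.   ]
0.1 [ 0.651 -0.353  0.1  ] [ 0.675 -0.235  0.1  ]
0.2 [ 0.632 -0.324  0.2  ] [ 0.654 -0.215  0.2  ]
(array([ 0.61781375, -0.32452966,  0.22264399]), np.float64(0.02943515782443764)) (array([ 0.69612149, -0.28885311,  0.10158722]), np.float64(0.10863553471682054))
```

```bash
python3 shift.py '[[[0,0,-0.02],[0,0,0]],[[0.002,0.025,0],[0,0,0]],[[0.002,0.03,0],[0,0,0]],[[0.002,0.03,0],[0,0,0]],[[0.002,0.03,0],[0,0,0]],[[0.002,0.03,0],[0,0,0]],[[0.002,0.03,0],[0,0,0]],[[0.004,0.027,0],[0,0,0]],[[0,0,0.01],[0,0,0]],[[0,0,0.007],[0,0,0]]]'; python3 shift.py '[[[0,0,0.002],[0,0,0]],[[0,0,0],[0,0,0]],[[0,0,0],[0,0,0]]]'; python3 go.py .56 -.25 .0676 .14
```

```text
time_s: 4.25
ee_pos: [0.5589, -0.2498, 0.0691]
eef_rot: [-3.141, 0.001, 0.139]
force: [-0.3, 0.9, -1.3]
grip_width: 0.0427
grip_force: 14.7
time_s: 4.55
ee_pos: [0.5595, -0.2492, 0.0686]
eef_rot: [-3.141, 0.0, 0.141]
force: [-0.5, 0.4, -1.1]
grip_width: 0.0431
grip_force: 14.7
now-axes d [0.0004 0.0008 0.001 ] target-axes d [0.0004 0.0008 0.001 ] rot [-0.     0.     0.001] world [ 0.56   -0.25    0.0676]
t 4.55 world [ 0.5595 -0.2492  0.0686] rpy [-3.141  0.     0.141] cup [-0.1105 -0.25    0.0686] F [-0.5  0.4 -1.1] grip 0.0431 14.706698165391572 q [-0.48  0.6   1.48  0.    1.06  0.95]
```

```bash
python3 shift.py '[[[0,0,0.001],[0,0,0]],[[0,0,0],[0,0,0]],[[0,0,0],[0,0,0]],[[0,0,0],[0,0,0]]]' 0.09; python3 shift.py '[[[0,0,-0.03],[0,0,0]],[[0,0,-0.04],[0,0,0]],[[0,0,-0.04],[0,0,0]]]';  python3 go.py c -.054 -.069 .06 .09
python3 - <<'E'
from h import *
cv2.imwrite("pics/s2.png",cv2.resize(cam("scene")["pixels"][90:260,180:400],None,fx=3,fy=3))
E
```

```text
time_s: 4.95
ee_pos: [0.5595, -0.25, 0.0675]
eef_rot: [3.142, -0.0, 0.14]
force: [-0.4, -0.0, -0.2]
grip_width: 0.0717
grip_force: 0.0
time_s: 5.25
ee_pos: [0.5592, -0.2498, 0.1786]
eef_rot: [-3.141, 0.001, 0.14]
force: [0.4, 0.1, -0.4]
grip_width: 0.0897
grip_force: 0.0
now-axes d [ 0.0568 -0.1816  0.1187] target-axes d [ 0.0729 -0.1758  0.1186] rot [-0.001  0.001 -0.09 ] world [ 0.5902 -0.0621  0.06  ]
t 5.25 world [ 0.5592 -0.2498  0.1786] rpy [-3.141e+00  1.000e-03  1.400e-01] cup [-0.1108 -0.2506  0.1786] F [ 0.4  0.1 -0.4] grip 0.0897 0.0 q [-0.48  0.48  1.39  0.    1.27  0.95]
```

View pics/s2.png

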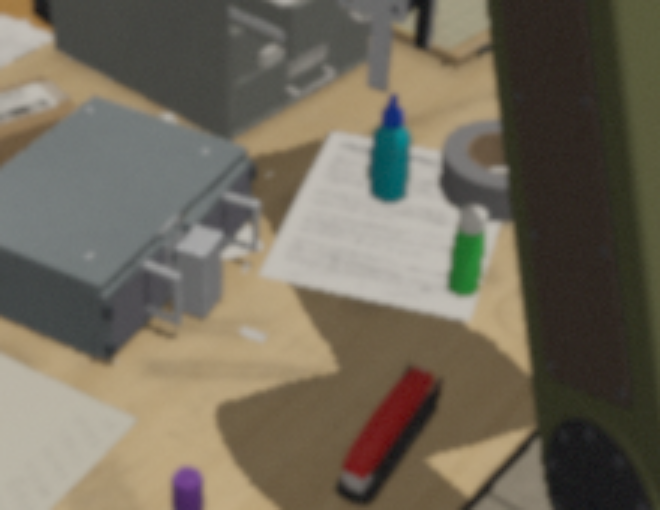

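```bash
python3 shift.py '[[[0,0,0],[0,0,-0.09]],[[0.012,-0.03,0],[0,0,0]],[[0.012,-0.03,0],[0,0,0]],[[0.012,-0.03,0],[0,0,0]],[[0.012,-0.03,0],[0,0,0]],[[0.012,-0.03,0],[0,0,0]],[[0.013,-0.026,0],[0,0,0]],[[0,0,0.03],[0,0,0]],[[0,0,0],[0,0,0]]]' 0.05; python3 go.py c -.054 -.069 .06 .09
python3 - <<'E'
from h import *
t=cam("top")["pixels"];s=cam("scene")["pixels"]
cv2.imwrite("pics/s3.png",np.hstack([cv2.resize(t[130:230,220:320],(400,400)),cv2.resize(s[120:220,190:290],(400,400))]))
E
```

```text
time_s: 6.2
ee_pos: [0.5891, -0.0611, 0.1443]
eef_rot: [-3.14, 0.005, 0.231]
force: [-0.1, 0.5, -0.5]
grip_width: 0.0498
grip_force: 0.0
now-axes d [0.0012 0.0014 0.0843] target-axes d [0.0008 0.0012 0.0843] rot [-0.002  0.005  0.001] world [ 0.5902 -0.0621  0.06  ]
t 6.2 world [ 0.5891 -0.0611  0.1443] rpy [-3.14   0.005  0.231] cup [-0.0549 -0.0679  0.1443] F [-0.1  0.5 -0.5] grip 0.0498 0.0 q [-0.17  0.47  1.48 -0.    1.19  1.17]
```

View pics/s3.png

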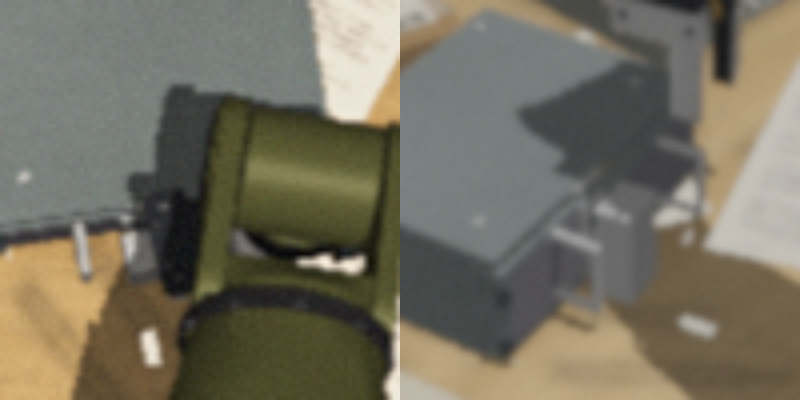

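```bash
python3 shift.py '[[[0.001,0.001,0.03],[0,0,0]],[[0,0,0.03],[0,0,0]],[[0,0,0.024],[0,0,0]],[[0,0,0],[0,0,0]]]'; python3 shift.py '[[[0,0,0],[0,0,0]],[[0,0,0],[0,0,0]],[[0,0,0],[0,0,0]],[[0,0,0],[0,0,0]],[[0,0,0],[0,0,0]]]' 0 25; python3 go.py
```

```text
time_s: 6.7
ee_pos: [0.5906, -0.0632, 0.0617]
eef_rot: [-3.14, 0.003, 0.229]
force: [-0.8, -0.2, 0.2]
grip_width: 0.0499
grip_force: 0.0
time_s: 7.2
ee_pos: [0.5919, -0.0627, 0.064]
eef_rot: [3.141, -0.001, 0.23]
force: [0.1, -0.4, 1.3]
grip_width: 0.0136
grip_force: 0.0
t 7.2 world [ 0.5919 -0.0627  0.064 ] rpy [ 3.141e+00 -1.000e-03  2.300e-01] cup [-0.0524 -0.0699  0.064 ] F [ 0.1 -0.4  1.3] grip 0.0136 0.0 q [-0.17  0.57  1.53  0.    1.03  1.17]
```

```bash
python3 shift.py '[[[0,0,0],[0,0,0]],[[0,0,0],[0,0,0]],[[-0.0062,0.0042,0],[0,0,-0.1]],[[-0.0062,0.0042,0],[0,0,-0.1]],[[-0.0062,0.0042,0],[0,0,-0.1]],[[0,0,0],[0,0,0]]]'; python3 go.py
```

```text
time_s: 7.8
ee_pos: [0.5787, -0.0817, 0.0638]
eef_rot: [3.14, -0.001, 0.533]
force: [5.8, -2.1, -1.7]
grip_width: 0.0074
grip_force: 25.0
t 7.8 world [ 0.5787 -0.0817  0.0638] rpy [ 3.14e+00 -1.00e-03  5.33e-01] cup [-0.0681 -0.0869  0.0638] F [ 5.8 -2.1 -1.7] grip 0.0074 24.998240768909454 q [-0.2   0.55  1.57 -0.    1.02  0.84]
```

```bash
python3 shift.py '[[[-0.0062,0.0042,0],[0,0,-0.1]],[[-0.0062,0.0042,0],[0,0,-0.1]],[[-0.0062,0.0042,0],[0,0,-0.1]],[[-0.0062,0.0042,0],[0,0,-0.1]],[[-0.0062,0.0042,0],[0,0,-0.1]]]'; python3 shift.py '[[[-0.0062,0.0042,0],[0,0,-0.1]],[[-0.0062,0.0042,0],[0,0,-0.1]],[[-0.0062,0.0042,0],[0,0,-0.1]],[[-0.0062,0.0042,0],[0,0,-0.1]],[[-0.0062,0.0042,0],[0,0,-0.1]],[[-0.0062,0.0042,0],[0,0,-0.1]],[[-0.0062,0.0042,0],[0,0,-0.1]],[[0,0,0],[0,0,0]]]'; python3 go.py
```

```text
time_s: 8.3
ee_pos: [0.5712, -0.1172, 0.0638]
eef_rot: [3.136, -0.002, 1.034]
force: [19.9, -0.9, -10.3]
grip_width: 0.008
grip_force: 25.0
time_s: 9.1
ee_pos: [0.5887, -0.1647, 0.0637]
eef_rot: [3.138, 0.0, 1.733]
force: [9.6, 3.5, -0.8]
grip_width: 0.0077
grip_force: 25.1
t 9.1 world [ 0.5887 -0.1647  0.0637] rpy [3.138 0.    1.733] cup [-0.0698 -0.1704  0.0637] F [ 9.6  3.5 -0.8] grip 0.0077 25.065493835136294 q [-0.33  0.61  1.49  0.    1.05 -0.5 ]
```

```bash
python3 shift.py '[[[0,0,0],[0,0,0]],[[0,0,0],[0,0,0]],[[0,0,-0.02],[0,0,0]],[[0,0,-0.04],[0,0,0]],[[0,0,-0.04],[0,0,0]],[[0,0,0],[0,0,0.14]],[[0,0,0],[0,0,0.15]],[[0,0,0],[0,0,0.15]],[[0,0,0],[0,0,0.15]]]' 0.03; python3 shift.py '[[[0,0,0],[0,0,0.15]],[[0,0,0],[0,0,0.15]],[[0,0,0],[0,0,0.15]],[[0,0,0],[0,0,0.15]],[[0,0,0],[0,0,0.15]],[[0,0,0],[0,0,0.15]],[[0,0,0],[0,0,0.1]]]' 0.0; python3 go.py c -.034 .018 .11 0
python3 - <<'E'
from h import *
t=cam("top")["pixels"];s=cam("scene")["pixels"]
cv2.imwrite("pics/s4.png",np.hstack([cv2.resize(t[110:260,200:350],(400,400)),cv2.resize(s[110:260,180:330],(400,400))]))
E
```

```text
time_s: 10.0
ee_pos: [0.5868, -0.1648, 0.1634]
eef_rot: [-3.141, 0.0, 1.133]
force: [-0.1, -0.4, -0.7]
grip_width: 0.0301
grip_force: 0.0
time_s: 10.7
ee_pos: [0.5868, -0.1649, 0.1633]
eef_rot: [3.142, 0.0, 0.134]
force: [0.2, -0.4, 0.4]
grip_width: 0.0007
grip_force: 0.0
now-axes d [ 0.0365 -0.1886  0.0533] target-axes d [ 0.0377 -0.1883  0.0533] rot [ 0.     0.    -0.006] world [0.5978 0.0269 0.11  ]
t 10.7 world [ 0.5868 -0.1649  0.1633] rpy [3.142 0.    0.134] cup [-0.0717 -0.1703  0.1633] F [ 0.2 -0.4  0.4] grip 0.0007 0.0 q [-0.33  0.49  1.41 -0.    1.24  1.1 ]
```

View pics/s4.png

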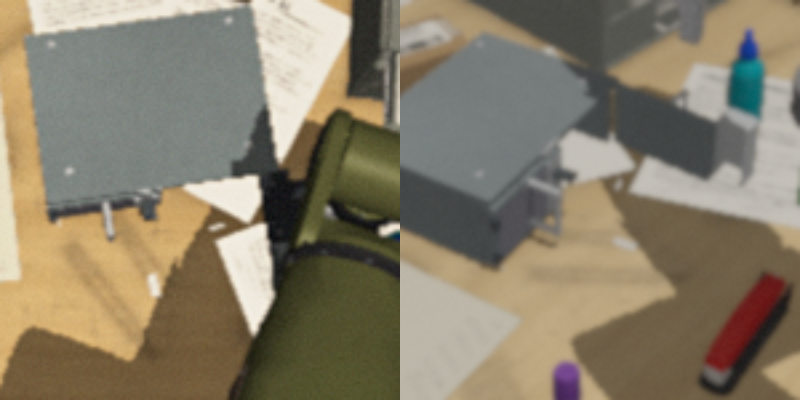

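```bash
python3 - <<'E'
from h import *
T,S=cam("top"),cam("scene")
print(onz(T,255.9,191.4,.063),tri(T,(255.7,189.5),S,(242.5,176.0)), proj(T,(.5899,.0257,.063)),proj(S,(.598,.0269,.063)))
E
python3 shift.py '[[[0.006,-0.03,0],[0,0,0]],[[0.006,-0.03,0],[0,0,0]],[[0.006,-0.03,0],[0,0,0]],[[0.006,-0.03,0],[0,0,0]],[[0.006,-0.03,0],[0,0,0]],[[0.0065,-0.03,0],[0,0,0]],[[0,-0.009,0.02],[0,0,0]],[[0,0,0],[0,0,0]]]'; python3 go.py c -.034 .018 .11 0
```

```text
[0.5944466  0.02609292 0.063     ] (array([0.60311295, 0.02782262, 0.05501234]), np.float64(0.004242291061352153)) [256.02892662 192.90613232] [244.75806129 174.47074843]
time_s: 11.7
ee_pos: [0.5957, 0.0288, 0.1414]
eef_rot: [-3.141, 0.004, 0.144]
force: [-0.5, 0.2, -0.4]
grip_width: 0.0005
grip_force: 0.0
now-axes d [0.0019 0.0022 0.0313] target-axes d [0.0018 0.0022 0.0314] rot [-0.001  0.004  0.004] world [0.5978 0.0269 0.11  ]
t 11.7 world [0.5957 0.0288 0.1414] rpy [-3.141  0.004  0.144] cup [-0.0358  0.0202  0.1414] F [-0.5  0.2 -0.4] grip 0.0005 0.0 q [-0.01  0.48  1.47  0.    1.19  1.41]
```

```bash
python3 shift.py '[[[0.002,0.002,0.03],[0,0,0]],[[0,0,0.02],[0,0,0]],[[0,0,0.006],[0,0,0]],[[0,0,0.005],[0,0,0]]]'; python3 shift.py '[[[0,0,0.005],[0,0,0]],[[0,0,0.004],[0,0,0]],[[0,0,0.003],[0,0,0]]]';python3 go.py
```

```text
time_s: 12.1
ee_pos: [0.5993, 0.0251, 0.0829]
eef_rot: [3.141, 0.0, 0.14]
force: [-2.0, -0.6, 3.0]
grip_width: 0.0005
grip_force: 1.2
time_s: 12.4
ee_pos: [0.5995, 0.0256, 0.0709]
eef_rot: [3.141, -0.001, 0.14]
force: [-0.3, -1.5, 2.1]
grip_width: 0.0008
grip_force: 1.2
t 12.4 world [0.5995 0.0256 0.0709] rpy [ 3.141e+00 -1.000e-03  1.400e-01] cup [-0.0325  0.0165  0.0709] F [-0.3 -1.5  2.1] grip 0.0008 1.1897373717511073 q [-0.02  0.57  1.52 -0.    1.05  1.41]
```

```bash
python3 shift.py '[[[0,0,0.002],[0,0,0]],[[0,0,0],[0,0,0]]]'; python3 shift.py '[[[0,0,-0.03],[0,0,0]],[[0,0,-0.03],[0,0,0]],[[-0.003,-0.02,-0.02],[0,0,0]],[[-0.003,-0.02,0],[0,0,0]],[[0,0,0],[0,0,0]]]' 0.05; python3 go.py c -.049 .065 .06 0
```

```text
time_s: 12.6
ee_pos: [0.5995, 0.0257, 0.0692]
eef_rot: [3.141, -0.001, 0.14]
force: [-1.1, -2.4, 4.8]
grip_width: 0.0002
grip_force: 2.5
time_s: 13.1
ee_pos: [0.5873, 0.0664, 0.1491]
eef_rot: [-3.141, -0.001, 0.142]
force: [-0.6, -0.1, 0.0]
grip_width: 0.0371
grip_force: 0.0
now-axes d [-0.0102 -0.0064  0.0891] target-axes d [-0.0101 -0.0064  0.0891] rot [-0.    -0.001  0.002] world [0.5764 0.0713 0.06  ]
t 13.1 world [0.5873 0.0664 0.1491] rpy [-3.141e+00 -1.000e-03  1.420e-01] cup [-0.0389  0.0586  0.1491] F [-0.6 -0.1  0. ] grip 0.0371 0.0 q [0.05 0.46 1.49 0.   1.19 1.48]
```

```bash
python3 shift.py '[[[-0.010,-0.0065,0.02],[0,0,0]],[[0,0,0.03],[0,0,0]],[[0,0,0.03],[0,0,0]],[[0,0,0.008],[0,0,0]]]' 0.042;  python3 shift.py '[[[0,0,0],[0,0,0]],[[0,0,0],[0,0,0]],[[0,0,0],[0,0,0]],[[0,0,0],[0,0,0]],[[0,0,0],[0,0,0]],[[0,0,0],[0,0,0]],[[0,0,0],[0,0,0]]]' 0.0 25; python3 go.py
```

```text
time_s: 13.5
ee_pos: [0.5752, 0.0691, 0.0571]
eef_rot: [-3.141, 0.005, 0.14]
force: [0.0, 0.3, -0.0]
grip_width: 0.042
grip_force: 0.0
time_s: 14.2
ee_pos: [0.5771, 0.071, 0.0614]
eef_rot: [-3.14, -0.002, 0.14]
force: [-0.4, 10.1, 3.4]
grip_width: 0.0073
grip_force: 25.0
t 14.2 world [0.5771 0.071  0.0614] rpy [-3.14e+00 -2.00e-03  1.40e-01] cup [-0.0483  0.0646  0.0614] F [-0.4 10.1  3.4] grip 0.0073 24.99983076006174 q [0.06 0.55 1.58 0.   1.01 1.49]
```

```bash
python3 shift.py '[[[0,0,0],[0,0,0]],[[0,0,0],[0,0,0]],[[0,0,0],[0,0,0]],[[0,0,-0.03],[0,0,0]],[[0,0,-0.03],[0,0,0]],[[0,0,-0.03],[0,0,0]],[[0,0,0],[0,0,-0.1416]],[[0,0,0],[0,0,-0.15]]]' 0.042;  python3 shift.py '[[[0,0,0],[0,0,-0.15]],[[0,0,0],[0,0,-0.15]],[[0,0,0],[0,0,-0.15]],[[0,0,0],[0,0,-0.15]],[[0,0,0],[0,0,-0.15]],[[0,0,0],[0,0,-0.15]],[[0,0,0],[0,0,-0.15]],[[0,0,0],[0,0,-0.15]],[[0,0,0],[0,0,-0.15]],[[0,0,0],[0,0,-0.15]]]';  python3 shift.py '[[[0,0,0],[0,0,-0.15]],[[0,0,0],[0,0,-0.15]],[[0,0,0],[0,0,-0.15]],[[0,0,0],[0,0,-0.15]],[[0,0,0],[0,0,-0.15]],[[0,0,0],[0,0,-0.15]],[[0,0,0],[0,0,-0.15]],[[0,0,0],[0,0,-0.15]],[[0,0,0],[0,0,-0.15]],[[0,0,0],[0,0,0]]]'; python3 go.py c -.049 .0655 .06 3.1416
```

```text
time_s: 15.0
ee_pos: [0.5771, 0.0694, 0.1515]
eef_rot: [3.141, -0.002, 0.437]
force: [0.5, -0.2, -0.2]
grip_width: 0.042
grip_force: 0.0
time_s: 16.0
ee_pos: [0.5768, 0.0694, 0.1505]
eef_rot: [-3.142, 0.0, 1.937]
force: [-0.2, -0.5, 0.1]
grip_width: 0.0419
grip_force: 0.0
time_s: 17.0
ee_pos: [0.5768, 0.0694, 0.1504]
eef_rot: [-3.141, -0.0, -2.999]
force: [0.7, 0.5, -0.1]
grip_width: 0.0416
grip_force: 0.0
now-axes d [0.0001 0.0025 0.0904] target-axes d [0.0001 0.0024 0.0904] rot [-0.    -0.     0.002] world [0.5763 0.0718 0.06  ]
t 17.0 world [0.5768 0.0694 0.1504] rpy [-3.141 -0.    -2.999] cup [-0.0489  0.0631  0.1504] F [ 0.7  0.5 -0.1] grip 0.0416 0.0 q [ 0.06  0.44  1.52 -0.    1.19 -1.66]
```

```bash
python3 shift.py '[[[0,0.002,0.03],[0,0,0]],[[0,0,0.03],[0,0,0]],[[0,0,0.029],[0,0,0]],[[0,0,0],[0,0,0]]]';  python3 shift.py '[[[0,0,0],[0,0,0]],[[0,0,0],[0,0,0]],[[0,0,0],[0,0,0]],[[0,0,0],[0,0,0]],[[0,0,0],[0,0,0]],[[0,0,0],[0,0,0]],[[0,0,0],[0,0,0]],[[0.0063,0.0043,0],[0,0,0.1]],[[0.0063,0.0043,0],[0,0,0.1]],[[0.0063,0.0043,0],[0,0,0.1]]]' 0.0 25; python3 go.py
```

```text
time_s: 17.4
ee_pos: [0.5746, 0.0714, 0.058]
eef_rot: [3.141, -0.006, -3.006]
force: [0.5, 0.4, 0.9]
grip_width: 0.0418
grip_force: 0.0
time_s: 18.4
ee_pos: [0.5579, 0.0844, 0.0622]
eef_rot: [3.14, 0.003, 2.977]
force: [8.0, 8.6, -0.4]
grip_width: 0.0071
grip_force: 25.0
t 18.4 world [0.5579 0.0844 0.0622] rpy [3.140e+00 3.000e-03 2.977e+00] cup [-0.0655  0.0806  0.0622] F [ 8.   8.6 -0.4] grip 0.0071 24.986388087272644 q [ 0.08  0.52  1.63  0.    0.99 -1.32]
```

Opening freely; continue.

```bash
python3 shift.py '[[[0.0063,0.0043,0],[0,0,0.1]],[[0.0063,0.0043,0],[0,0,0.1]],[[0.0063,0.0043,0],[0,0,0.1]],[[0.0063,0.0043,0],[0,0,0.1]],[[0.0063,0.0043,0],[0,0,0.1]],[[0.0063,0.0043,0],[0,0,0.1]]]'; python3 shift.py '[[[0.0063,0.0043,0],[0,0,0.1]],[[0.0063,0.0043,0],[0,0,0.1]],[[0.0063,0.0043,0],[0,0,0.1]],[[0.0063,0.0043,0],[0,0,0.1]],[[0.0063,0.0043,0],[0,0,0.1]],[[0.0063,0.0043,0],[0,0,0.1]],[[0,0,0],[0,0,0]]]'; python3 go.py
```

```text
time_s: 19.0
ee_pos: [0.5355, 0.123, 0.0622]
eef_rot: [3.136, 0.004, 2.377]
force: [22.3, 6.8, -11.9]
grip_width: 0.0075
grip_force: 25.0
time_s: 19.7
ee_pos: [0.5373, 0.1673, 0.0622]
eef_rot: [3.136, 0.001, 1.778]
force: [17.2, -4.2, -4.3]
grip_width: 0.0072
grip_force: 25.0
t 19.7 world [0.5373 0.1673 0.0622] rpy [3.136e+00 1.000e-03 1.778e+00] cup [-0.0743  0.1655  0.0622] F [17.2 -4.2 -4.3] grip 0.0072 25.005443876143545 q [ 0.24  0.51  1.64 -0.    0.98  0.03]
```

```bash
python3 shift.py '[[[0,0,0],[0,0,0]],[[0,0,0],[0,0,0]],[[0,0,-0.02],[0,0,0]],[[0,0,-0.04],[0,0,0]],[[0,0,-0.04],[0,0,0]],[[0,0,-0.04],[0,0,0.067]]]' 0.06; python3 shift.py '[[[-0.036,-0.014,0],[0,0,0]],[[-0.036,-0.014,0],[0,0,0]],[[-0.036,-0.014,0],[0,0,0]],[[-0.036,-0.014,0],[0,0,0]],[[-0.036,-0.014,0],[0,0,0]],[[-0.036,-0.014,0],[0,0,0]],[[-0.036,-0.014,0],[0,0,0]],[[-0.036,-0.014,0],[0,0,0]],[[-0.036,-0.014,0],[0,0,0]],[[-0.036,-0.014,0],[0,0,0]]]'; python3 go.py .424 -.345 .03 1.711
```

```text
time_s: 20.3
ee_pos: [0.5344, 0.1669, 0.203]
eef_rot: [-3.141, -0.0, 1.714]
force: [-0.3, 0.1, -1.2]
grip_width: 0.0524
grip_force: 0.0
time_s: 21.3
ee_pos: [0.4471, -0.2107, 0.2015]
eef_rot: [-3.142, -0.0, 1.714]
force: [0.4, -0.3, -0.5]
grip_width: 0.06
grip_force: 0.0
now-axes d [-0.1297 -0.0421  0.1715] target-axes d [-0.1298 -0.0416  0.1715] rot [-0.    -0.     0.003] world [ 0.424 -0.345  0.03 ]
t 21.3 world [ 0.4471 -0.2107  0.2015] rpy [-3.142 -0.     1.714] cup [-0.2164 -0.1962  0.2015] F [ 0.4 -0.3 -0.5] grip 0.06 0.0 q [-0.51  0.2   1.71  0.    1.23 -0.66]
```

Run:
```python
from h import *
t=cam("top")["pixels"];s=cam("scene")["pixels"]
cv2.imwrite("pics/s5.png",np.hstack([cv2.resize(t[100:300,200:400],(400,400)),cv2.resize(s[90:290,180:380],(400,400))]))
```

```text
(no output)
```

View pics/s5.png

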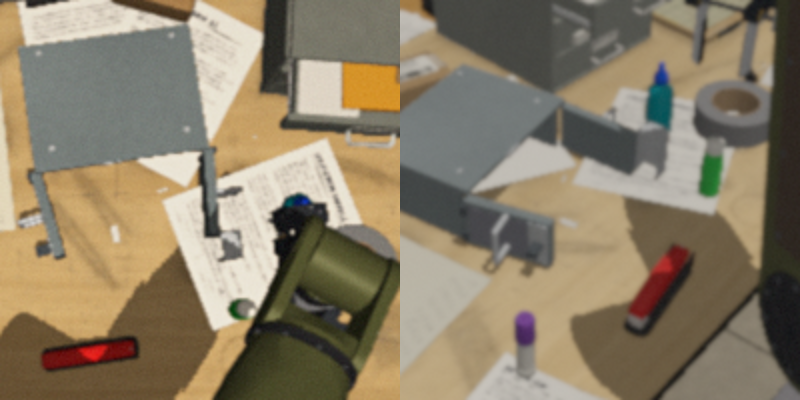

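```bash
python3 shift.py '[[[-0.033,-0.01,0],[0,0,0]],[[-0.033,-0.01,0],[0,0,0]],[[-0.033,-0.011,0],[0,0,0]],[[-0.031,-0.011,0],[0,0,0]],[[0,0,0.04],[0,0,0]],[[0,0,0.04],[0,0,0]],[[0,0,0.02],[0,0,0]],[[0,0,0],[0,0,0]]]'; python3 go.py .424 -.345 .03 1.711
python3 - <<'E'
from h import *
t=cam("top")["pixels"];s=cam("scene")["pixels"]
cv2.imwrite("pics/s6.png",np.hstack([cv2.resize(t[170:290,310:430],(400,400)),cv2.resize(s[80:200,290:410],(400,400))]))
E
```

```text
time_s: 22.2
ee_pos: [0.424, -0.3425, 0.0988]
eef_rot: [-3.138, -0.004, 1.715]
force: [-0.7, -0.2, 0.5]
grip_width: 0.0601
grip_force: 0.0
now-axes d [-0.0027 -0.0002  0.0688] target-axes d [-0.0025 -0.0004  0.0688] rot [-0.003 -0.004  0.004] world [ 0.424 -0.345  0.03 ]
t 22.2 world [ 0.424  -0.3425  0.0988] rpy [-3.138 -0.004  1.715] cup [-0.2576 -0.3235  0.0988] F [-0.7 -0.2  0.5] grip 0.0601 0.0 q [-0.75  0.43  1.66  0.    1.05 -0.89]
```

View pics/s6.png

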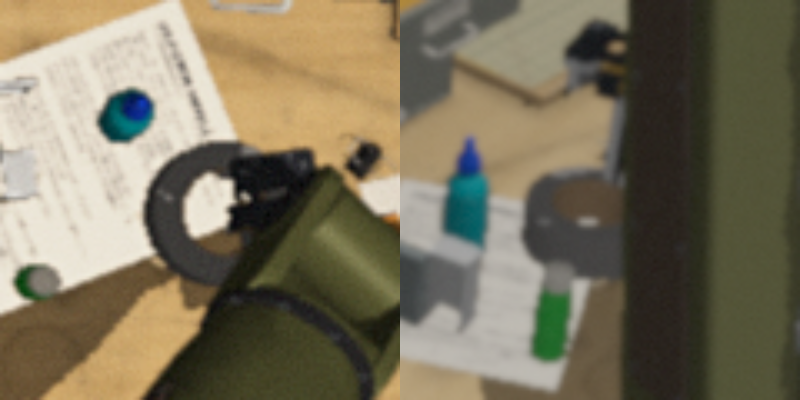

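```bash
python3 shift.py '[[[-0.0025,0,0.02],[0,0,0]],[[0,0,0.02],[0,0,0]],[[0,0,0.02],[0,0,0]],[[0,0,0.008],[0,0,0]],[[0,0,0],[0,0,0]]]'; python3 shift.py '[[[0,0,0],[0,0,0]],[[0,0,0],[0,0,0]],[[0,0,0],[0,0,0]],[[0,0,0],[0,0,0]],[[0,0,0],[0,0,0]]]' 0.02 50; python3 go.py
```

```text
time_s: 22.8
ee_pos: [0.4255, -0.3465, 0.0339]
eef_rot: [3.141, 0.0, 1.715]
force: [0.8, -0.7, -0.0]
grip_width: 0.0598
grip_force: 0.0
time_s: 23.3
ee_pos: [0.4252, -0.3467, 0.0339]
eef_rot: [-3.142, 0.0, 1.714]
force: [-1.7, 0.5, 5.2]
grip_width: 0.0285
grip_force: 50.0
t 23.3 world [ 0.4252 -0.3467  0.0339] rpy [-3.142  0.     1.714] cup [-0.2571 -0.3278  0.0339] F [-1.7  0.5  5.2] grip 0.0285 49.98966287181247 q [-0.75  0.53  1.69 -0.    0.92 -0.89]
```

```bash
python3 shift.py '[[[0,0,-0.005],[0,0,0]],[[0,0,-0.01],[0,0,0]],[[0,0,-0.02],[0,0,0]],[[0,0,-0.02],[0,0,0]],[[0,0,-0.025],[0,0,0]],[[0,0,-0.025],[0,0,0]],[[0,0,-0.025],[0,0,0]],[[0,0,-0.02],[0,0,0]],[[0,0,-0.01],[0,0,0]],[[0,0,0],[0,0,0]]]' - 60; python3 go.py
python3 - <<'E'
from h import *
t=cam("top")["pixels"];s=cam("scene")["pixels"]
cv2.imwrite("pics/s7.png",np.hstack([cv2.resize(t[150:300,300:450],(400,400)),cv2.resize(s[60:210,270:420],(400,400))]))
E
```

```text
time_s: 24.3
ee_pos: [0.4255, -0.3467, 0.1947]
eef_rot: [3.14, 0.002, 1.714]
force: [0.1, -0.0, -3.4]
grip_width: 0.0285
grip_force: 60.0
t 24.3 world [ 0.4255 -0.3467  0.1947] rpy [3.140e+00 2.000e-03 1.714e+00] cup [-0.2568 -0.3279  0.1947] F [ 0.1 -0.  -3.4] grip 0.0285 59.98423784850047 q [-0.75  0.32  1.57 -0.    1.25 -0.89]
```

View pics/s7.png

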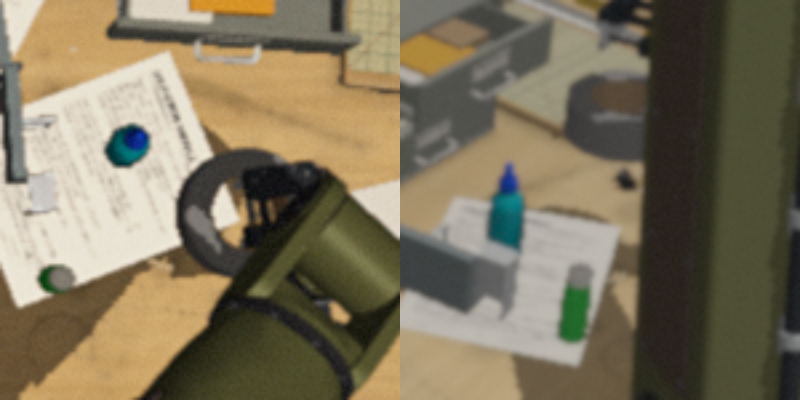

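```bash
python3 shift.py '[[[0.02,0,0],[0,0,0]],[[0.033,0,0],[0,0,0]],[[0.036,0,0],[0,0,0]],[[0.036,0,0],[0,0,0]],[[0.036,0,0],[0,0,0]],[[0.036,0,0],[0,0,0]],[[0.036,0,0],[0,0,0]],[[0.036,0,0],[0,0,0]],[[0.033,0.01,0],[0,0,0]],[[0.02,0.015,0],[0,0,0]]]'; python3 shift.py '[[[0.004,0.025,0],[0,0,0]],[[0,0.025,0],[0,0,0]],[[0,0.015,0],[0,0,0]],[[0,0,0],[0,0,0]]]'; python3 go.py c -.155 0 .15 1.5708
python3 - <<'E'
from h import *
T=cam("top")
h,s,v=cv2.split(cv2.cvtColor(T["pixels"],cv2.COLOR_BGR2HSV))
m=((s<60)&(v>60)&(v<140)).astype(np.uint8)
print("teal",)
t=((h>82)&(h<107)&(s>130)); ys,xs=np.nonzero(t); print(xs.mean(),ys.mean(),len(xs))
E
```

```text
time_s: 25.4
ee_pos: [0.403, -0.0223, 0.1927]
eef_rot: [-3.14, -0.001, 1.715]
force: [0.3, -0.8, -3.8]
grip_width: 0.0287
grip_force: 60.0
time_s: 25.8
ee_pos: [0.4681, -0.0107, 0.192]
eef_rot: [-3.139, -0.001, 1.715]
force: [0.4, 0.2, -2.5]
grip_width: 0.0283
grip_force: 60.0
now-axes d [0.001  0.0128 0.042 ] target-axes d [0.0011 0.0127 0.042 ] rot [-0.002 -0.001  0.004] world [ 0.4805 -0.0078  0.15  ]
t 25.8 world [ 0.4681 -0.0107  0.192 ] rpy [-3.139e+00 -1.000e-03  1.715e+00] cup [-0.1677 -0.0011  0.192 ] F [ 0.4  0.2 -2.5] grip 0.0283 59.98480266211118 q [-0.1   0.15  1.79  0.    1.2  -0.25]
teal
351.26771653543307 192.1968503937008 127
```

```bash
python3 shift.py '[[[0,0,0.03],[0,0,0]],[[0,0,0.04],[0,0,0]],[[0,0,0.04],[0,0,0]],[[0,0,0.03],[0,0,0]],[[0,0,0.012],[0,0,0]],[[0,0,0.004],[0,0,0]],[[0,0,0],[0,0,0]]]'; python3 go.py c -.06 0 .035 1.5708
```

```text
time_s: 26.55
ee_pos: [0.4678, -0.0111, 0.0381]
eef_rot: [3.141, 0.0, 1.714]
force: [0.1, 0.8, -2.7]
grip_width: 0.0286
grip_force: 60.0
now-axes d [0.0011 0.1081 0.0032] target-axes d [0.0015 0.1081 0.0031] rot [0.001 0.    0.003] world [0.5746 0.0054 0.035 ]
t 26.55 world [ 0.4678 -0.0111  0.0381] rpy [3.141 0.    1.714] cup [-0.1681 -0.0015  0.0381] F [ 0.1  0.8 -2.7] grip 0.0286 59.984666793930046 q [-0.1   0.38  1.91  0.    0.84 -0.25]
```

```bash
python3 shift.py '[[[0,0.01,0],[0,0,0]],[[0,0.02,0],[0,0,0]],[[0.0015,0.02,0],[0,0,0]],[[0,0.02,0],[0,0,0]],[[0,0.02,0],[0,0,0]],[[0,0.008,0.002],[0,0,0]],[[0,0,0.002],[0,0,0]],[[0,0,0],[0,0,0]]]'; python3 go.py;  python3 shift.py '[[[0,0,0],[0,0,0]],[[0,0,0],[0,0,0]],[[0,0,0],[0,0,0]],[[0,0,0],[0,0,0]]]' 0.045; python3 go.py c -.12 0 .1 0 0.7
```

```text
time_s: 27.35
ee_pos: [0.5645, 0.0045, 0.0339]
eef_rot: [3.14, 0.0, 1.714]
force: [0.2, -0.4, -0.1]
grip_width: 0.0284
grip_force: 60.0
t 27.35 world [0.5645 0.0045 0.0339] rpy [3.14  0.    1.714] cup [-0.0701  0.0005  0.0339] F [ 0.2 -0.4 -0.1] grip 0.0284 59.977492627645006 q [-0.06  0.56  1.64  0.    0.94 -0.2 ]
time_s: 27.75
ee_pos: [0.5643, 0.0044, 0.0336]
eef_rot: [-3.142, -0.0, 1.714]
force: [-0.3, -0.1, -0.1]
grip_width: 0.0451
grip_force: 0.0
now-axes d [-0.0003 -0.0497 -0.0664] target-axes d [ 0.0048  0.0005 -0.0828] rot [-0.549  0.547  1.504] world [ 0.5152 -0.0029  0.1   ]
t 27.75 world [0.5643 0.0044 0.0336] rpy [-3.142 -0.     1.714] cup [-0.0703  0.0005  0.0336] F [-0.3 -0.1 -0.1] grip 0.0451 0.0 q [-0.06  0.56  1.64  0.    0.94 -0.2 ]
```

```bash
python3 shift.py '[[[0,0,-0.03],[0,0,0]],[[0,0,-0.04],[0,0,0]],[[0,0,-0.04],[0,0,0]],[[0,-0.02,-0.03],[0,0,0]],[[0,-0.03,0],[0,0,0]],[[0,-0.03,0],[0,0,0.07]],[[0,0,0],[0,0,0.15]],[[0,0,0],[0,0,0.15]],[[0,0,0],[0,0,0.15]],[[0,0,0],[0,0,0.15]]]' 0.05; python3 shift.py '[[[0,0,0],[0,0,0.15]],[[0,0,0],[0,0,0.15]],[[0,0,0],[0,0,0.15]],[[0,0,0],[0,0,0.15]],[[0,0,0],[0,0,0.15]],[[0,0,0],[0,0,0.15]],[[0,0,0],[0.0,0.1,0]],[[0,0,0],[0,0.1,0]],[[0,0,0],[0,0.1,0]],[[0,0,0],[0,0.1,0]]]'; python3 go.py c -.13 0 .1 0 0.8
python3 - <<'E'
from h import *
T=cam("top")
cv2.imwrite("pics/t8.png",T["pixels"])
E
```

```text
time_s: 28.75
ee_pos: [0.4851, -0.007, 0.1736]
eef_rot: [3.141, -0.0, 1.038]
force: [0.1, 0.1, 0.4]
grip_width: 0.0502
grip_force: 0.0
time_s: 29.75
ee_pos: [0.4852, -0.007, 0.1738]
eef_rot: [3.141, -0.405, 0.144]
force: [0.4, 0.8, 1.0]
grip_width: 0.0499
grip_force: 0.0
now-axes d [-0.0104  0.0002  0.0758] target-axes d [-0.0388  0.0001  0.066 ] rot [-0.002  0.395  0.004] world [ 0.5053 -0.0043  0.1   ]
t 29.75 world [ 0.4852 -0.007   0.1738] rpy [ 3.141 -0.405  0.144] cup [-1.503e-01  1.000e-04  1.738e-01] F [0.4 0.8 1. ] grip 0.0499 0.0 q [-0.15  0.02  2.03  0.17  0.71  1.17]
```

```bash
python3 shift.py '[[[0,0,0],[0,0.1,0]],[[0,0,0],[0,0.1,0]],[[0,0,0],[0,0.1,0]],[[0,0,0],[0,0.095,0]],[[0,0,0],[0,0,0]]]'; python3 go.py c -.135 0 .036 0 0.8
```

```text
time_s: 30.3
ee_pos: [0.4852, -0.0046, 0.173]
eef_rot: [-3.132, -0.758, 0.145]
force: [-0.9, -0.7, -0.0]
grip_width: 0.0504
grip_force: 0.0
now-axes d [-0.0833  0.0037  0.1098] target-axes d [-0.0879  0.0026  0.1062] rot [-0.013  0.042  0.003] world [ 0.5003 -0.005   0.036 ]
t 30.3 world [ 0.4852 -0.0046  0.173 ] rpy [-3.132 -0.758  0.145] cup [-0.1499  0.0026  0.173 ] F [-0.9 -0.7 -0. ] grip 0.0504 0.0 q [-0.22 -0.06  2.25  0.84  0.34  0.49]
```

```bash
python3 shift.py '[[[-0.014,0.0006,0.018],[0,0,0]],[[-0.014,0.0006,0.018],[0,0,0]],[[-0.014,0.0006,0.018],[0,0,0]],[[-0.014,0.0006,0.018],[0,0,0]],[[-0.014,0.0006,0.018],[0,0,0]],[[-0.013,0.0006,0.018],[0,0,0]],[[0,0,0],[0,0,0]]]'; python3 go.py c -.135 0 .036 0 0.76
```

```text
time_s: 31.0
ee_pos: [0.4996, -0.0034, 0.0516]
eef_rot: [-3.125, -0.759, 0.145]
force: [-1.2, -0.5, 1.0]
grip_width: 0.0497
grip_force: 0.0
now-axes d [-0.0104  0.0019  0.0116] target-axes d [-0.0104  0.0017  0.0116] rot [-0.02   0.001  0.004] world [ 0.5003 -0.005   0.036 ]
t 31.0 world [ 0.4996 -0.0034  0.0516] rpy [-3.125 -0.759  0.145] cup [-0.1355  0.0017  0.0516] F [-1.2 -0.5  1. ] grip 0.0497 0.0 q [-0.21  0.28  2.28  2.07  0.29 -0.77]
```

```bash
python3 shift.py '[[[-0.005,0.001,0.006],[0,0,0]],[[-0.005,0.001,0.006],[0,0,0]],[[0,0,0],[0,0,0]]]'; python3 go.py c -.125 0 .036 0 0.76;  python3 shift.py '[[[0.011,0,0.0103],[0,0,0]],[[0.011,0,0.0103],[0,0,0]],[[0.011,0,0.0103],[0,0,0]],[[0,0,0],[0,0,0]]]'; python3 go.py c -.002 0 .036 0 0.76
```

```text
time_s: 31.3
ee_pos: [0.5011, -0.0053, 0.0381]
eef_rot: [-3.126, -0.761, 0.145]
force: [-1.0, 0.3, -0.0]
grip_width: 0.0503
grip_force: 0.0
now-axes d [ 0.0053 -0.0002  0.0079] target-axes d [ 0.0053 -0.0004  0.0079] rot [-0.019 -0.001  0.004] world [ 0.5102 -0.0036  0.036 ]
t 31.3 world [ 0.5011 -0.0053  0.0381] rpy [-3.126 -0.761  0.145] cup [-0.1342 -0.0004  0.0381] F [-1.   0.3 -0. ] grip 0.0503 0.0 q [-0.21  0.33  2.27  2.18  0.32 -0.89]
time_s: 31.7
ee_pos: [0.5469, 0.0015, 0.0395]
eef_rot: [-3.129, -0.763, 0.147]
force: [0.3, 0.2, -0.5]
grip_width: 0.0498
grip_force: 0.0
now-axes d [0.0597 0.0013 0.0619] target-axes d [ 0.0599 -0.      0.0617] rot [-0.018 -0.003  0.005] world [0.632  0.0135 0.036 ]
t 31.7 world [0.5469 0.0015 0.0395] rpy [-3.129 -0.763  0.147] cup [-0.0879 -0.      0.0395] F [ 0.3  0.2 -0.5] grip 0.0498 0.0 q [-0.17  0.39  2.16  2.12  0.27 -0.8 ]
```

```bash
python3 shift.py '[[[0.010,0,0.0105],[0,0,0]],[[0.010,0,0.0105],[0,0,0]],[[0.010,0,0.0105],[0,0,0]]]'; python3 go.py c -.002 0 .036 0 0.76
python3 - <<'E'
from h import *
from scipy.spatial.transform import Rotation as R
T,S=cam("top"),cam("scene")
O=np.array([.634,.0138,0])
# scene view: grey roll between doors, expected px of centre for cup x
for x in(-.02,0,.02): print(x,proj(S,O+R.from_euler("z",.14).apply([x-.0655,0,.048])),proj(T,O+R.from_euler("z",.14).apply([x-.0655,0,.048])))
cv2.imwrite("pics/s8.png",S["pixels"]);cv2.imwrite("pics/t8.png",T["pixels"])
E
```

```text
time_s: 32.0
ee_pos: [0.5882, 0.0078, 0.0367]
eef_rot: [-3.129, -0.761, 0.146]
force: [-5.6, -1.5, 4.4]
grip_width: 0.0499
grip_force: 3.1
now-axes d [0.0315 0.0011 0.031 ] target-axes d [0.0316 0.0004 0.0309] rot [-0.017 -0.001  0.004] world [0.632  0.0135 0.036 ]
t 32.0 world [0.5882 0.0078 0.0367] rpy [-3.129 -0.761  0.146] cup [-0.0462  0.0004  0.0367] F [-5.6 -1.5  4.4] grip 0.0499 3.1474974783537846 q [-0.14  0.46  2.05  2.04  0.23 -0.69]
-0.02 [263.43370586 181.2016664 ] [263.83948185 206.98722394]
0 [257.46781026 178.87325224] [262.91086371 200.45453717]
0.02 [251.5751803  176.57343274] [261.98547962 193.94460139]
```

```bash
python3 shift.py '[[[0.0105,0,0.0103],[0,0,0]],[[0.0105,0,0.0103],[0,0,0]],[[0.0105,0,0.0103],[0,0,0]]]'; python3 go.py c .004 0 .036 0 0.76; python3 shift.py '[[[0.004,0,0.004],[0,0,0]],[[0,0,0],[0,0,0]]]'; python3 go.py c .004 0 .036 0 0.76
```

```text
time_s: 32.4
ee_pos: [0.6311, 0.0144, 0.0354]
eef_rot: [-3.129, -0.76, 0.146]
force: [-5.6, -0.7, 3.8]
grip_width: 0.0499
grip_force: 2.5
now-axes d [0.0053 0.0011 0.0042] target-axes d [0.0053 0.001  0.0042] rot [-0.016  0.     0.004] world [0.638  0.0144 0.036 ]
t 32.4 world [0.6311 0.0144 0.0354] rpy [-3.129 -0.76   0.146] cup [-0.0028  0.001   0.0354] F [-5.6 -0.7  3.8] grip 0.0499 2.5078199735376927 q [-0.11  0.52  1.94  1.88  0.2  -0.5 ]
time_s: 32.6
ee_pos: [0.6369, 0.0153, 0.0351]
eef_rot: [-3.129, -0.76, 0.146]
force: [-0.8, -0.6, 0.2]
grip_width: 0.0502
grip_force: 0.0
now-axes d [ 0.0012  0.0011 -0.    ] target-axes d [ 0.0012  0.0011 -0.    ] rot [-0.016 -0.     0.004] world [0.638  0.0144 0.036 ]
t 32.6 world [0.6369 0.0153 0.0351] rpy [-3.129 -0.76   0.146] cup [0.0031 0.0011 0.0351] F [-0.8 -0.6  0.2] grip 0.0502 0.04523873155591218 q [-0.11  0.53  1.92  1.86  0.19 -0.48]
```

```bash
python3 shift.py '[[[-0.0109,0,-0.0103],[0,0,0]],[[-0.0109,0,-0.0103],[0,0,0]],[[-0.0109,0,-0.0103],[0,0,0]],[[-0.0109,0,-0.0103],[0,0,0]],[[-0.0109,0,-0.0103],[0,0,0]],[[-0.0109,0,-0.0103],[0,0,0]],[[-0.0109,0,-0.0103],[0,0,0]],[[-0.0109,0,-0.0103],[0,0,0]],[[-0.0109,0,-0.0103],[0,0,0]]]'; python3 shift.py '[[[0.01,0,-0.014],[0,0,0]],[[0.014,0,-0.016],[0,0,0]],[[0.014,0,-0.016],[0,0,0]],[[0.014,0,-0.016],[0,0,0]],[[0.014,0,-0.016],[0,0,0]],[[0.014,0,-0.016],[0,0,0]],[[0.014,0,-0.016],[0,0,0]]]'; python3 shift.py '[[[0,0,-0.02],[0,0,0]],[[0,0,-0.02],[0,0,0]],[[0,0,-0.02],[0,0,0]],[[0,0,-0.02],[0,0,0]]]'; python3 go.py
python3 - <<'E'
from h import *
from scipy.spatial.transform import Rotation as R
T,S=cam("top"),cam("scene")
cv2.imwrite("pics/s9.png",S["pixels"]);cv2.imwrite("pics/t9.png",T["pixels"])
O=np.array([.634,.0138,0]); w=lambda p:O+R.from_euler("z",.14).apply(p)
# front opening seen in scene: sample HSV along the table line y=0, from x=-.15 inwards (z=0), and at z=.048 
h=cv2.cvtColor(S["pixels"],cv2.COLOR_BGR2HSV);g=cv2.cvtColor(T["pixels"],cv2.COLOR_BGR2HSV)
for y in (-.06,-.03,0):
  print("y",y,[(round(x*1000),h[int(round(v)),int(round(u))].tolist()) for x in np.arange(-.09,.04,.01) for u,v in [proj(S,w([x,y,0]))]])
print("T",[(round(x*1000),g[int(round(v)),int(round(u))].tolist()) for x in np.arange(-.09,.0,.01) for u,v in [proj(T,w([x,0,0]))]])
E
```

```text
time_s: 33.5
ee_pos: [0.5024, -0.0055, 0.0346]
eef_rot: [-3.13, -0.76, 0.146]
force: [0.3, 0.2, 1.0]
grip_width: 0.0501
grip_force: 0.0
time_s: 34.2
ee_pos: [0.4957, -0.0074, 0.1724]
eef_rot: [-3.127, -0.76, 0.146]
force: [0.3, -0.1, -0.1]
grip_width: 0.0501
grip_force: 0.0
time_s: 34.6
ee_pos: [0.4409, -0.0163, 0.2298]
eef_rot: [-3.127, -0.76, 0.146]
force: [-0.1, -0.5, 0.8]
grip_width: 0.0498
grip_force: 0.0
t 34.6 world [ 0.4409 -0.0163  0.2298] rpy [-3.127 -0.76   0.146] cup [-0.1954 -0.0029  0.2298] F [-0.1 -0.5  0.8] grip 0.0498 0.0 q [-0.3  -0.29  2.27  0.64  0.54  0.67]
y -0.06 [(-90, [19, 30, 177]), (-80, [20, 26, 179]), (-70, [20, 21, 179]), (-60, [18, 52, 173]), (-50, [19, 73, 165]), (-40, [18, 61, 166]), (-30, [18, 89, 163]), (-20, [18, 52, 167]), (-10, [20, 17, 180]), (0, [20, 17, 181]), (10, [19, 15, 183]), (20, [20, 17, 182]), (30, [22, 15, 182])]
y -0.03 [(-90, [19, 82, 172]), (-80, [19, 82, 172]), (-70, [20, 82, 171]), (-60, [19, 89, 169]), (-50, [19, 92, 166]), (-40, [19, 93, 165]), (-30, [19, 94, 163]), (-20, [18, 92, 161]), (-10, [19, 89, 157]), (0, [18, 52, 163]), (10, [20, 17, 179]), (20, [19, 15, 181]), (30, [19, 17, 167])]
y 0 [(-90, [20, 83, 168]), (-80, [19, 83, 168]), (-70, [19, 84, 169]), (-60, [19, 87, 168]), (-50, [19, 88, 165]), (-40, [19, 91, 163]), (-30, [19, 94, 165]), (-20, [19, 94, 162]), (-10, [19, 92, 161]), (0, [18, 88, 162]), (10, [19, 89, 157]), (20, [17, 68, 98]), (30, [15, 9, 59])]
T [(-90, [19, 115, 188]), (-80, [18, 123, 184]), (-70, [19, 124, 193]), (-60, [19, 122, 188]), (-50, [17, 120, 187]), (-40, [17, 123, 188]), (-30, [18, 125, 189]), (-20, [18, 128, 180]), (-10, [19, 133, 180])]
```

Run:
```python
from h import *
T,S=cam("top"),cam("scene")
a=cv2.imread("pics/s5.png")[:,:400]; b=cv2.resize(T["pixels"][100:300,200:400],(400,400))
for n,(x0,y0,x1,y1) in {"passive":(10,160,80,270),"active":(190,140,250,270)}.items():
    print(n,"mean diff",cv2.absdiff(a,b)[y0:y1,x0:x1].mean())
for n,lo,hi,p,q in[("nozzle",(108,150,0),(128,255,255),(351,190),(310,115)),("teal",(82,130,0),(107,255,255),(351,190),(310,130)),("purple",(125,80,0),(160,255,255),(174,258),(242,254)),("green",(50,90,0),(80,255,255),(317,255),(335,177))]:
    r=[]
    for c,k in((T,p),(S,q)):
        m=cv2.inRange(cv2.cvtColor(c["pixels"],cv2.COLOR_BGR2HSV),lo,hi); _,_,st,ce=cv2.connectedComponentsWithStats(m)
        i=min((i for i in range(1,len(ce)) if st[i][4]>8),key=lambda i:np.hypot(*(ce[i]-k))); r.append(ce[i])
    print(n,np.round(r,1).tolist(),tri(T,r[0],S,r[1])[0].round(3))
```

```text
passive mean diff 9.304718614718615
active mean diff 15.19931623931624
nozzle [[350.6, 201.9], [500.4, 28.8]] [ 0.312 -0.182  0.547]
teal [[346.4, 205.2], [308.4, 148.4]] [ 0.562 -0.251  0.019]
purple [[173.9, 258.7], [242.1, 253.8]] [0.397 0.266 0.076]
green [[317.2, 255.0], [335.0, 177.5]] [ 0.408 -0.158  0.036]
```

```bash
python3 - <<'E'
from h import *
T=cam("top"); b=cv2.resize(T["pixels"][100:300,200:400],(400,400)); a=cv2.imread("pics/s5.png")[:,:400]
for n,(x0,y0,x1,y1) in {"passive tip":(25,220,75,268),"active tip":(196,200,250,265)}.items():
    m=cv2.matchTemplate(b,a[y0:y1,x0:x1],cv2.TM_CCOEFF_NORMED); _,s,_,l=cv2.minMaxLoc(m); print(n,round(s,2),np.array(l)-(x0,y0),"(2 px = 1 image px)")
E
python3 go.py
```

```text
passive tip 1.0 [0 0] (2 px = 1 image px)
active tip 0.86 [0 1] (2 px = 1 image px)
t 34.85 world [ 0.4424 -0.0164  0.2292] rpy [-3.127 -0.761  0.146] cup [-0.1939 -0.0032  0.2292] F [0.8 0.3 0.1] grip 0.0499 0.0 q [-0.3  -0.28  2.27  0.64  0.54  0.67]
```

Both doors stand where they were left, the roll is inside (rear edge about 19 mm behind the front), the bottle and the bystanders are in place, and the arm is clear, so I am handing in.

```bash
python3 -c "
from station import ctrl, optics, ticket, get_obs
print(ticket.hand_in())"
```

```text
the job is handed in; nothing more can be done
None
```

The job is handed in at about 35 s of the 72 s: the bottle is set aside upright, both doors are wide open (active first, then the bolt, then passive), and by my measurements the big roll is flat inside, centred about 85 mm behind the front edge; hand-in returned no verdict.

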